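# Interlock in, then open a furnace cover that may be caught and hold it

### The arm

A 6-joint arm with a two-finger parallel gripper is mounted at the origin on the work surface. World frame = base frame: x ahead of the robot, y to its left, z up, the work surface at z = 0. Lengths are in m, angles in rad, forces in N, time in s.
With the tool pointing down it reaches from about 0.35 to 0.775 m from the base axis. Payload 5.5 kg.
Tool frame: the origin (TCP) lies at the very end of the fingers, on their centre line; the grasp point (between the pads) lies 19 mm behind it; z points along the fingers, x is the direction in which the jaws open and shut, and the axes are right-handed (so a half turn about z gives the same grasp; the last joint's range is limited). The gripper opens to 85 mm and grips with 20 to 120 N. Pads are 22 mm wide; open, the fingers measure 114 mm over their backs; the gripper's body (76 mm by 85 mm) begins 54 mm behind the grasp point. The pads swing forward as they close: fully open they stand 13 mm farther back than shut.
Start: joints at [1.073, 0.313, 0.046, 1.304, 0, 1.431], TCP at [0.201, 0.539, 0.231] pointing down, gripper open.
Joint ranges: [-2.76, 2.76], [-0.86, 1.69], [-1.03, 1.26], [-2.2, 2.34], [-1.47, 1.5], [-3.14, 3.14]. Speed limits (rad/s): [2.57, 2.57, 3.14, 3.14, 3.14, 3.14].

### API

Orientations are given as a unit quaternion [w, x, y, z].
In Python, from workcell import env gives the robot as it stands.
- The arm moves only by the shell command python3 -m inch 'ROWS' [FORCE]. ROWS is JSON, a list of rows, each a list of 7 numbers: the turn, a rotation vector about the tool's x, y, z each as a share of 8 degrees, from -1 to 1, then the shift along the tool's x, y, z each as a share of 0.05 m, from -1 to 1, then the closure, from 0 (fully open) to 1 (shut). A call has 1 to 12 rows; each row shifts and turns the commanded pose from where the row before left it, along the tool's axes as they then stand; what a row does not reach is not made up. A row lasts 1/10 s, in which the tool goes at most 50 mm and 8.59 degrees, less where a joint would pass 70% of its speed; a pose out of reach is approached as far as the arm can. A call with a number of a shift or a turn outside -1 to 1 is refused whole. A call with a gripper value outside its range is refused whole. The fingers move at their own pace and stop on an object; FORCE is the grip in N (left out, the last holds). Time passes only in rows, so rows that do not move let the fingers close. It gives the time, the measured TCP pose, the force and the opening at its end, in the units of the state.
- env.get_state(): the state, without advancing time (a new reading comes with each control period).
- env.read_camera(name): name is "scene" or "side" or "wrist"; returns the picture (420x560x3 uint8, red, green, blue); there is no depth.
- env.calibration(name): a dict with "fx", "fy", "cx", "cy" (pixels), "rvec" (rotation vector, rad) and "tvec" (3), from world to camera coordinates, as OpenCV has them; the wrist camera has in their place "hand_eye" (4x4, takes a point from camera to tool coordinates, whose origin is the TCP and whose axes are the tool frame's). Camera axes: x right, y down, z forward; pixel columns grow to the right and rows downward; lengths in m; the calibration is good to about 2 mm. A picture is of the moment at which its call begins: read the wrist's pose just before it. calibration takes no time and is no camera call.
- env.hand_in(): hands the job in, once; it reports no verdict.
The state is a dict: "clock": time; "joint_pos": joint angles; "qvel": joint speeds; "tau": joint torques, N m; "tcp_pos": TCP position; "orientation": TCP orientation; "wrist_force": force on the tool from outside, world axes, zero at the start; "ft_torque": the same for the moment, N m; "finger_gap": finger opening in m.
Only numpy, scipy, OpenCV 4.12 (cv2) and the standard library are available. Lean on these libraries where they do the work, as an engineer would, in place of code of your own. Each camera call takes 0.05 s, during which the arm holds its last target.

### The job

Take the flat metal interlock plate out of its parking stand and slide it fully home into the slot of the aluminium interlock box; only then open the furnace. Tug the cover by its tab to learn whether it is caught; if it is, slide the latch over to its other end, then lift the cover a little more than half way (about 55 degrees) and finish holding it there, without letting go, since it falls shut by itself. Leave the other things on the bench where they are.

Things in the scene. Friction and masses are not known exactly. Their poses are not given: they have to be found in the camera images.
- furnace: Sheet-metal sample furnace, fixed, 220 (x) x 240 (y) x 120 mm tall. Origin: centre of its underside. Its -x side is the front, facing the robot. Its top is a fixed 50 mm deep ledge along the front edge, carrying the slide latch, and behind that the hinged grey cover.
- cover (a joint): Cover of the furnace, an 8 mm grey plate 160 mm front to back and 232 mm wide, its underside 120 mm above the table, 0.4 kg, plus its lifting tab. Value in rad: 0 shut, grows as the front edge is lifted, 1.35 at most. It always falls shut by its own weight (lifting at the tab takes about 3 N). Caught, it lifts only about 0.01 to 0.03 rad and then stops hard; free, it lifts smoothly.
- tab (a point): Grip point on the cover's lifting tab, 34 mm above the cover's hinge level and 26 mm above the cover's upper face. The tab is a black upright block in the middle of the cover's front edge, 26 mm front to back, 14 mm wide (along the furnace's y), standing 45 mm above the cover: pinch it from above across its 14 mm width; it can turn between the fingers as the cover swings.
- hinge (a point): Middle of the cover's hinge axis, which runs along the furnace's y at the rear edge of its top; the tab's grip point lies 142 mm in front of it and 34 mm higher when shut.
- latch (a joint): Slide latch, value in m: 0 at its right-hand end (towards the furnace's -y), 0.035 at its left-hand end (+y). Starts at or within 4 mm of the right-hand end. It slides with about 3 to 5 N and stays where it is left. Nothing on it shows which end is the caught one, and that differs from case to case: only trying the cover tells. If the cover is caught with the latch at one end, it is free with the latch moved fully to the other.
- knob (a point): Middle of the top of the latch's knob, a black block 18 x 18 mm standing 34 mm above the furnace's front ledge (ledge 120 mm above the table), 57 mm in front of the tab. It slides along the furnace's y.
- interlock: Interlock box, fixed: a plain aluminium block 110 (x) x 80 (y) x 60 mm tall, origin centre of its underside. In the middle of its top a vertical slot, 55 mm along its x and 11 mm along its y, 40 mm deep, its mouth chamfered 3 mm.
- stand: Parking stand, fixed: a pale refractory block 130 (x) x 90 (y) x 30 mm tall, origin centre of its underside. The plate stands upright in the slot in the middle of its top (54 x 12 mm, 22 mm deep). Stand and interlock box are on opposite sides of the furnace, either way round.
- plate: Interlock plate, loose: an upright aluminium slab 50 mm wide (its x), 8 mm thick (its y), 90 mm tall, about 0.1 kg (0.07 to 0.14). Origin: centre of its lower edge. Starts in the stand, its lower edge 8 mm above the table; fully home in the interlock box its lower edge is 20 mm above the table and 50 mm of it stand out. It can swing in a light grip near its top: hold it firmly, well down.
- plate_top (a point): Middle of the plate's upper edge, 90 mm above its origin.
- crucible: Bystander: small white ceramic crucible, an open cup 52 mm across and 50 mm tall, loose on the table; leave alone. Origin: its underside's centre.
- brick: Bystander: pale refractory block 60 x 110 x 35 mm lying flat, loose on the table; leave alone. Origin: its underside's centre.
- wrench: Bystander: steel spanner, 150 mm, lying flat, loose on the table; leave alone. Origin: on it, at its underside.
- collar: Bystander: copper ring, 44 mm across, 20 mm tall, loose on the table; leave alone. Origin: its underside's centre.
- jar: Bystander: amber glass jar, 60 mm across, 80 mm tall, loose on the table; leave alone. Origin: its underside's centre.
- billet: Bystander: dark steel cylinder, 36 mm across, 40 mm tall, loose on the table; leave alone. Origin: its underside's centre.
- dish: Bystander: white ceramic dish, 80 mm across, 22 mm tall, loose on the table; leave alone. Origin: its underside's centre.
There are look-alikes about, which are no part of the job. Leave any yellow look-alike of the plate alone.

How it is judged:
By the outcome, as a careful person would: the job done as asked, in the order asked, and still so for the second after the job is handed in, while the arm keeps its last pose, push and grip.
It also fails if it takes over 72 s, if anything falls off the work surface, if the arm or the gripper's body presses on something with over 40 N, if the wrist force passes 120 N, or if a joint passes its speed limit or range.

## Working session

There is one attempt and no reset: what is moved stays moved. The work goes in short steps, Python scripts to look and compute and a shell command to move; the robot and the scene stay as the last step left them, time stands still between calls to the robot, and variables do not carry over. Pictures are saved under pics/ and viewed, and the job is handed in when it is done.

```bash
mkdir -p pics; ls; python3 - <<'E'
from workcell import env
import cv2
print(env.get_state())
for n in ["scene","side","wrist"]:
    cv2.imwrite(f"pics/{n}0.png",env.read_camera(n)[:,:,::-1]); print(n,env.calibration(n))
E
```

```text
pics
{'clock': 0.0, 'joint_pos': array([ 1.07340942e+00,  3.14012651e-01,  4.49719546e-02,  1.30363263e+00,
       -3.36538576e-05,  1.43121501e+00]), 'qvel': array([ 1.14203033e-03,  3.29636824e-04, -1.83264733e-05, -4.07806195e-04,
       -1.24301778e-03,  1.63547616e-03]), 'tau': array([-1.40266457e-04, -4.80628538e+01,  2.98532510e+01,  1.94212329e-02,
       -3.89715115e-04,  6.00026823e-06]), 'tcp_pos': array([0.20112937, 0.5381102 , 0.23039906]), 'orientation': array([ 4.37474829e-04,  8.21650299e-01,  5.69991145e-01, -8.30468940e-04]), 'wrist_force': array([-0.30412013,  0.65448999,  0.1455583 ]), 'ft_torque': array([ 0.01154797, -0.00443021,  0.00276348]), 'finger_gap': 0.0854249890745795}
scene {'fx': 441.13155488394733, 'fy': 441.13155488394733, 'cx': 284.78640709966794, 'cy': 206.58338871990864, 'rvec': array([ 2.3425372 ,  0.97095905, -0.33463739]), 'tvec': array([-0.34072894, -0.25528322,  1.43392938])}
side {'fx': 447.64252165711497, 'fy': 447.64252165711497, 'cx': 276.2943347791706, 'cy': 203.20947010731044, 'rvec': array([ 2.08328577, -0.73570307,  0.37404507]), 'tvec': array([-0.44032342,  0.26084571,  0.83925545])}
wrist {'fx': 327.8284547687298, 'fy': 327.8284547687298, 'cx': 277.0328986779048, 'cy': 201.58571184724553, 'hand_eye': array([[ 9.99999320e-01,  3.31506061e-04,  1.11834444e-03,
        -2.32359532e-04],
       [-6.57242224e-04,  9.52213982e-01,  3.05431008e-01,
        -7.87251311e-02],
       [-9.63650981e-04, -3.05431536e-01,  9.52213552e-01,
        -1.42083204e-01],
       [ 0.00000000e+00,  0.00000000e+00,  0.00000000e+00,
         1.00000000e+00]])}
```

View pics/scene0.png

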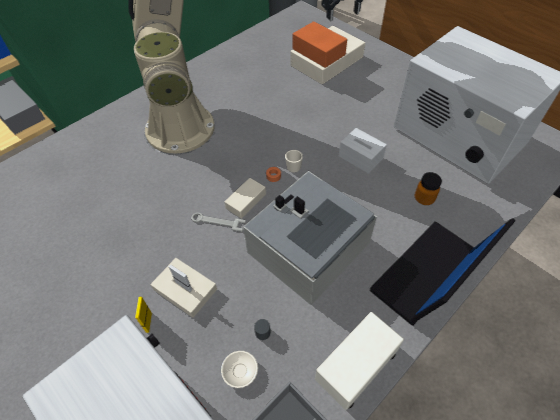

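View pics/side0.png

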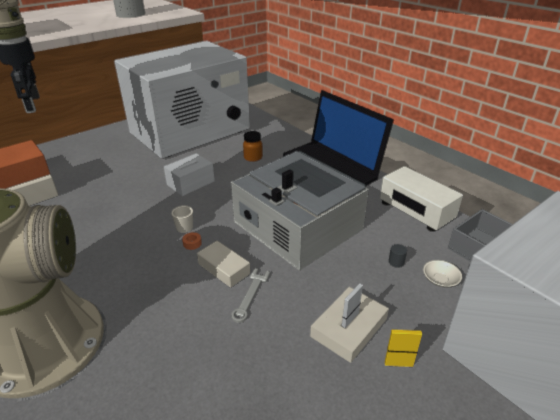

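View pics/wrist0.png

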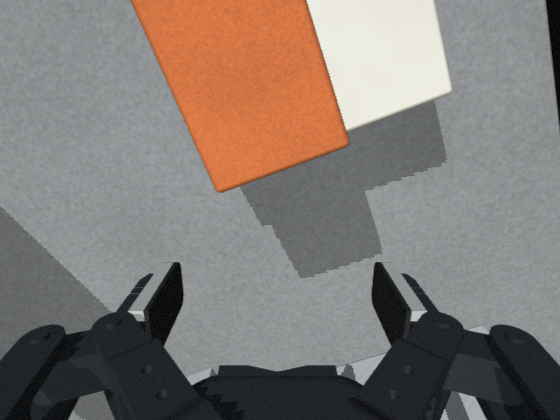

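The scene view has the furnace at about (310,235), the stand with the plate at (182,285), the interlock box at (362,150) and a yellow look-alike at (144,315). I'll zoom in to pick corners.

```bash
python3 - <<'E'
import cv2
s=cv2.imread("pics/scene0.png"); d=cv2.imread("pics/side0.png")
def crop(im,x,y,w,h,k,n):
    c=cv2.resize(im[y:y+h,x:x+w],None,fx=k,fy=k,interpolation=cv2.INTER_CUBIC)
    for i in range(0,w,10):
        cv2.putText(c,str(x+i),(i*k,8),0,0.3,(0,0,255),1) if i%20==0 else 0
        cv2.line(c,(i*k,10),(i*k,16),(0,0,255),1)
    for i in range(0,h,10):
        cv2.putText(c,str(y+i),(0,i*k+4),0,0.3,(0,0,255),1) if i%20==0 else 0
        cv2.line(c,(20,i*k),(26,i*k),(0,0,255),1)
    cv2.imwrite(n,c)
crop(s,240,165,140,140,5 if 0 else 4,"pics/zs_f.png")
crop(s,140,250,90,75,7,"pics/zs_s.png")
crop(s,330,120,70,60,8,"pics/zs_i.png")
crop(d,225,145,150,120,5,"pics/zd_f.png")
crop(d,305,275,90,85,7,"pics/zd_s.png")
crop(d,155,145,70,55,8,"pics/zd_i.png")
E
```

```text
(no output)
```

View pics/zs_f.png

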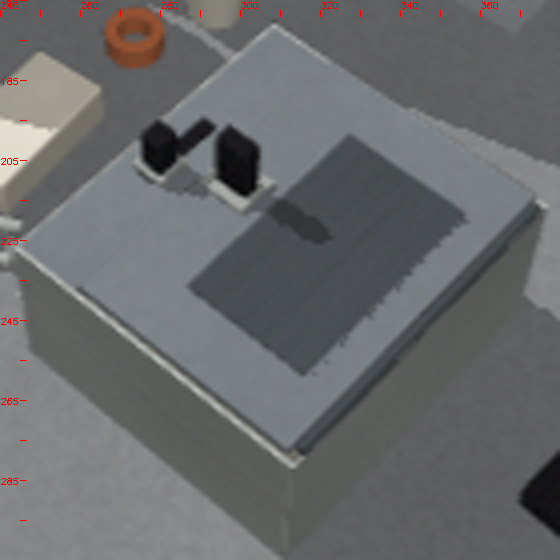

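View pics/zs_s.png

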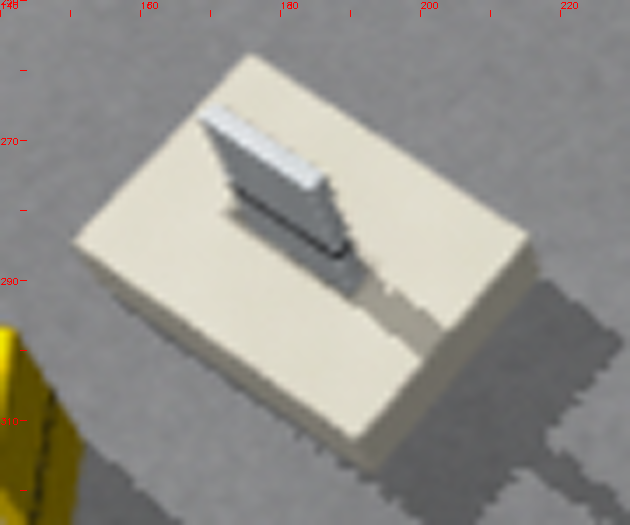

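View pics/zs_i.png

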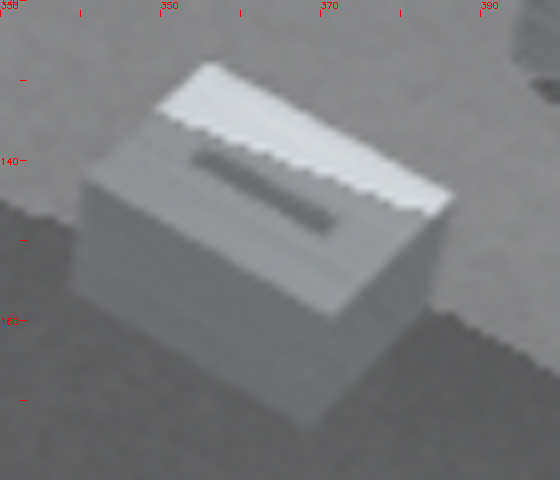

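View pics/zd_f.png

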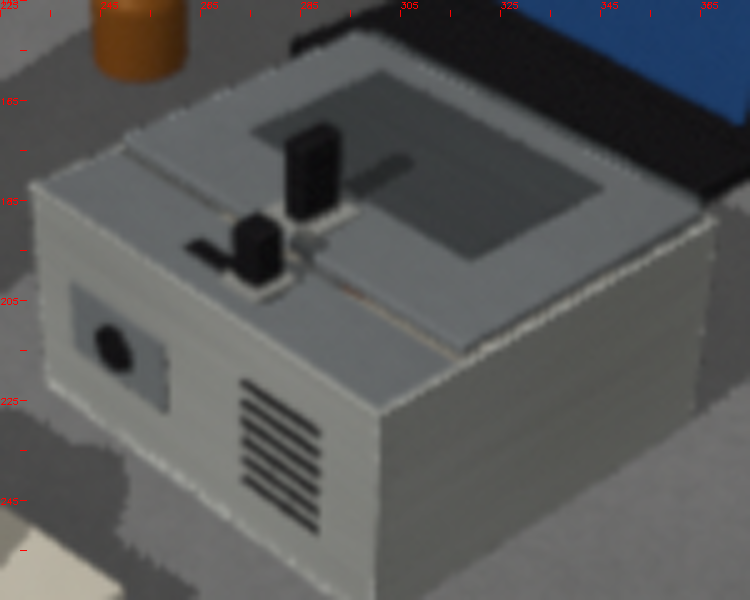

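View pics/zd_s.png

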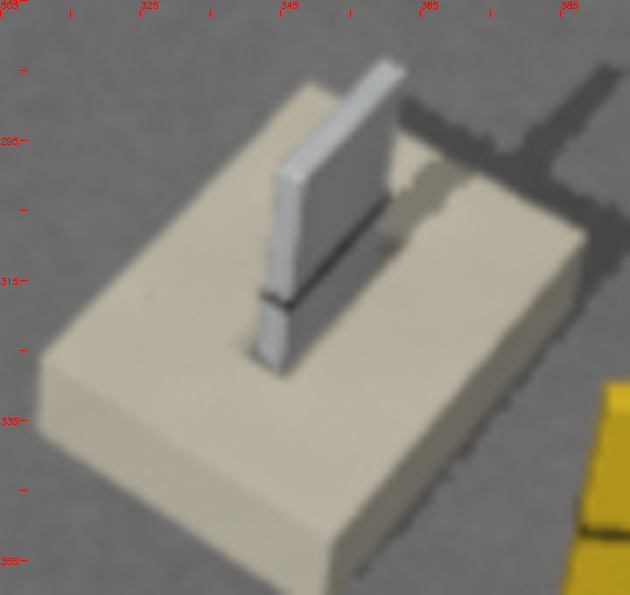

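View pics/zd_i.png

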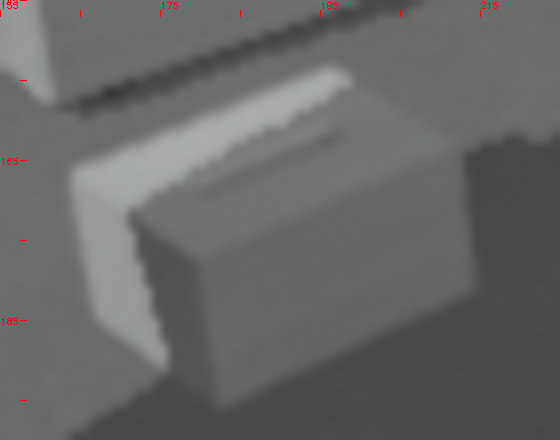

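The corners can be read off the zooms. Next step is to fit planar poses using both cameras.

```bash
cat > h.py <<'E'
import numpy as np, cv2
from scipy.optimize import least_squares
from scipy.spatial.transform import Rotation as R
from workcell import env
CAL={n:env.calibration(n) for n in("scene","side")}
def proj(n,P):
    c=CAL[n];K=np.array([[c['fx'],0,c['cx']],[0,c['fy'],c['cy']],[0,0,1]])
    return cv2.projectPoints(np.asarray(P,float).reshape(-1,3),c['rvec'],c['tvec'],K,None)[0].reshape(-1,2)
def unproj(n,uv,z):
    c=CAL[n];M=R.from_rotvec(c['rvec']).as_matrix()
    d=M.T@np.array([(uv[0]-c['cx'])/c['fx'],(uv[1]-c['cy'])/c['fy'],1]);o=-M.T@c['tvec']
    return o+d*(z-o[2])/d[2]
def tri(a,b):
    return least_squares(lambda p:np.r_[proj('scene',p)[0]-a,proj('side',p)[0]-b],[.5,0,.1])
def fit(obs,x0):
    # obs: list (cam, uv, local xyz)
    f=lambda q:np.concatenate([proj(n,R.from_euler('z',q[2]).apply(l)+[q[0],q[1],0])[0]-uv for n,uv,l in obs])
    return least_squares(f,x0)
def quads(x,y,z,S,D):
    # sort-free: unproject and show
    return [unproj('scene',p,z) for p in S],[unproj('side',p,z) for p in D]
E
python3 - <<'E'
from h import *
np.set_printoptions(precision=4,suppress=True)
o=-0.4
T=dict(furn=(.12,[(308.75,171.25),(376,216),(313.5,280.5),(245,226)],[(231.4,182.4),(301,227.4),(367.4,188.6)]),
stand=(.03,[(176,257.9),(215.7,284),(190.7,312.9),(150.7,284.6)],[(349.3,286.7),(389,308.6),(352.1,352.1),(310.7,326.1)]),
inter=(.06,[(356.25,127.9),(386.9,144.4),(371.6,159.6),(340.6,142.5)],[(164,166.5),(196.9,153.5),(213.1,164),(180.4,177.5)]),
plate=(.098,[(177.3,270.9)],[(353.9,292)]),tab=(.173,[(299.2,199.2)],[(288,171.6)]),knob=(.154,[(279.5,197.5)],[(276.4,189.4)]))
for k,(z,S,D) in T.items():
    for p in S: print(k,'scene',unproj('scene',np.add(p,o),z))
    for p in D: print(k,'side',unproj('side',np.add(p,o),z))
for k in('plate','tab','knob'):
    r=tri(np.add(T[k][1][0],o),np.add(T[k][2][0],o));print(k,r.x,r.fun)
E
```

```text
furn scene [0.4926 0.0803 0.12  ]
furn scene [0.7076 0.0904 0.12  ]
furn scene [ 0.7188 -0.1436  0.12  ]
furn scene [ 0.5036 -0.1536  0.12  ]
furn side [0.4898 0.0788 0.12  ]
furn side [ 0.5041 -0.1568  0.12  ]
furn side [ 0.7206 -0.1446  0.12  ]
stand scene [ 0.4017 -0.3055  0.03  ]
stand scene [ 0.529 -0.281  0.03 ]
stand scene [ 0.5452 -0.3692  0.03  ]
stand scene [ 0.4186 -0.3933  0.03  ]
stand side [ 0.5289 -0.2809  0.03  ]
stand side [ 0.546  -0.3695  0.03  ]
stand side [ 0.4182 -0.3935  0.03  ]
stand side [ 0.4002 -0.3058  0.03  ]
inter scene [0.4405 0.3482 0.06  ]
inter scene [0.5493 0.3575 0.06  ]
inter scene [0.5553 0.2784 0.06  ]
inter scene [0.4474 0.2679 0.06  ]
inter side [0.4402 0.3481 0.06  ]
inter side [0.5499 0.3551 0.06  ]
inter side [0.554  0.2728 0.06  ]
inter side [0.4473 0.2671 0.06  ]
plate scene [ 0.4738 -0.3374  0.098 ]
plate side [ 0.4728 -0.3378  0.098 ]
tab scene [ 0.5672 -0.0337  0.173 ]
tab side [ 0.5697 -0.0357  0.173 ]
knob scene [ 0.5199 -0.0528  0.154 ]
knob side [ 0.5219 -0.0534  0.154 ]
plate [ 0.4734 -0.3373  0.0972] [-0.001   0.002  -0.0015 -0.001 ]
tab [ 0.5686 -0.0357  0.1743] [-0.1449  0.4825 -0.3484 -0.3332]
knob [ 0.5209 -0.0541  0.1552] [-0.0748  0.2439 -0.1682 -0.1594]
```

Both cameras agree. I'll write a planner that reports total moves in tool axes and units, then hover above the interlock for a wrist view.

```bash
cat >> h.py <<'E'
np.set_printoptions(precision=4,suppress=True)
def pose():
    s=env.get_state();q=s['orientation'];return s,np.array(s['tcp_pos']),R.from_quat([q[1],q[2],q[3],q[0]])
def down(a,pitch=0): # tool down, tool x at world angle a
    x=np.array([np.cos(a),np.sin(a),0]);z=np.array([0,0,-1.]);return R.from_matrix(np.c_[x,np.cross(z,x),z])*R.from_euler('x',pitch)
def plan(pos,a,pitch=0):
    s,p,r=pose();t=down(a,pitch)
    print('turn units',(r.inv()*t).as_rotvec()/np.radians(8),'shift units before turn',r.inv().apply(np.array(pos)-p)/.05,'after turn',t.inv().apply(np.array(pos)-p)/.05)
    print('pos',p,'q',s['joint_pos'],'t',s['clock'],'F',s['wrist_force'],'gap',s['finger_gap'])
def wrist(name):
    s,p,r=pose();im=env.read_camera('wrist');cv2.imwrite('pics/'+name+'.png',im[:,:,::-1])
    np.savez('pics/'+name+'.npz',p=p,q=r.as_quat());return im
def wray(name,uv,z):
    d=np.load('pics/'+name+'.npz');r=R.from_quat(d['q']);c=env.calibration('wrist');H=c['hand_eye']
    v=H[:3,:3]@np.array([(uv[0]-c['cx'])/c['fx'],(uv[1]-c['cy'])/c['fy'],1])
    o=d['p']+r.apply(H[:3,3]);v=r.apply(v);return o+v*(z-o[2])/v[2]
E
python3 -c "
from h import *
plan([.46,.31,.26],1.651)"
```

```text
turn units [-0.0035  0.0091 -3.137 ] shift units before turn [-2.4642  6.4466 -0.5858] after turn [-4.9652  4.7933 -0.5878]
pos [0.2012 0.5383 0.2306] q [1.0734 0.3138 0.0453 1.3036 0.     1.4312] t 0.15 F [-0.4019  0.2113  0.1515] gap 0.08539190400633567
```

```bash
python3 -m inch '[[0,0,-0.8,0,0,-0.15,0],[0,0,-0.8,0,0,-0.15,0],[0,0,-0.8,0,0,-0.15,0],[0,0,-0.74,0,0,-0.14,0],[0,0,0,-0.71,0.685,0,0],[0,0,0,-0.71,0.685,0,0],[0,0,0,-0.71,0.685,0,0],[0,0,0,-0.71,0.685,0,0],[0,0,0,-0.71,0.685,0,0],[0,0,0,-0.71,0.685,0,0],[0,0,0,-0.71,0.685,0,0],[0,0,0,0,0,0,0]]'; python3 -c "
from h import *
plan([.46,.31,.26],1.651);wrist('w_int')"
```

```text
clock: 1.35
tcp_pos: [0.4645, 0.3063, 0.26]
orientation: [0.001, 0.681, 0.733, -0.0]
wrist_force: [-0.1, 0.1, -0.2]
finger_gap: 0.0852
turn units [ 0.0059  0.0099 -0.0503] shift units before turn [ 0.0814 -0.0852 -0.0003] after turn [ 0.082  -0.0846 -0.0001]
pos [0.4645 0.3063 0.26  ] q [ 0.4394  0.2705  0.0577  1.3577 -0.0016  0.3663] t 1.35 F [-0.078   0.0686 -0.1971] gap 0.0851664361375232
```

View pics/w_int.png

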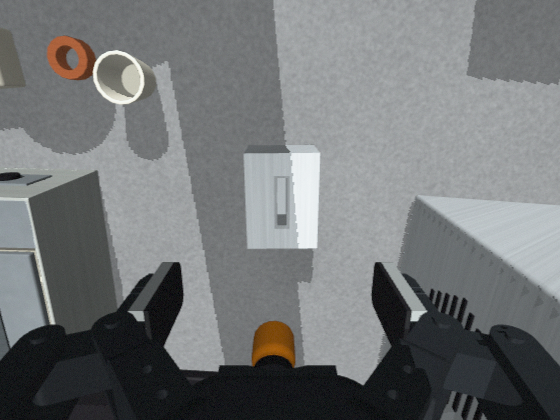

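The wrist view shows the interlock box at about (282,200), with its slot from (282,176) to (282,229). I'll zoom for precision.

```bash
python3 - <<'E'
import cv2
im=cv2.imread('pics/w_int.png');c=im[140:255,235:330];cv2.imwrite('pics/w_int_z.png',cv2.resize(c,None,fx=5,fy=5,interpolation=cv2.INTER_CUBIC))
E
```

```text
(no output)
```

View pics/w_int_z.png

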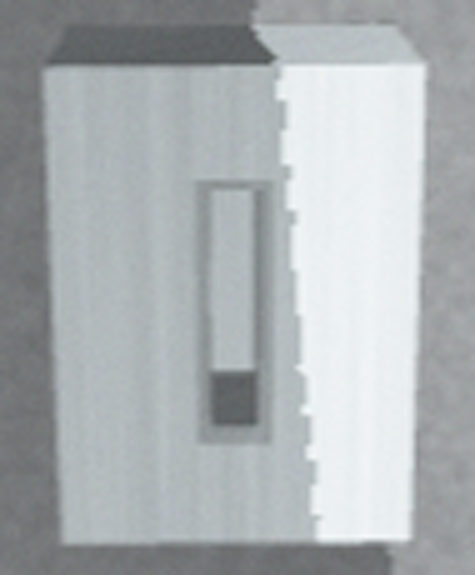

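```bash
python3 - <<'E'
from h import *
C=[]
for z,L in((.06,[(43,66),(428,66),(412,542),(62,545)]),(.06,[(197,181),(270,181),(270,440),(199,443)])):
    P=np.array([wray('w_int',(235+u/5-.4,140+v/5-.4),z) for u,v in L]);print(P,P.mean(0))
    for a,b in((0,3),(1,2)): d=P[b]-P[a];print('len',np.linalg.norm(d),'yaw',np.arctan2(d[1],d[0]))
    d=P[0]-P[1];print(np.linalg.norm(d),'yaw',np.arctan2(d[1],d[0])+0-np.pi/2)
plan([.568,-.036,.25],1.62)
E
```

```text
[[0.4449 0.2694 0.06  ]
 [0.4389 0.3497 0.06  ]
 [0.5482 0.3585 0.06  ]
 [0.5549 0.2784 0.06  ]] [0.4967 0.314  0.06  ]
len 0.11037614992885747 yaw 0.08176610573366364
len 0.10960042517306658 yaw 0.08067990116421488
0.0805342469349736 yaw -3.0676511716947132
[[0.4671 0.3032 0.06  ]
 [0.4659 0.3188 0.06  ]
 [0.5254 0.3239 0.06  ]
 [0.5273 0.308  0.06  ]] [0.4964 0.3135 0.06  ]
len 0.06042872762682478 yaw 0.07845375489792522
len 0.059701749084233736 yaw 0.08465664307678153
0.015606685084013255 yaw -3.067606932158826
turn units [-0.0052  0.0027  0.1856] shift units before turn [-7.0174  1.5903  0.2034] after turn [-6.9739  1.7714  0.202 ]
pos [0.4624 0.3079 0.2601] q [ 0.443   0.2696  0.0567  1.3587 -0.0001  0.3679] t 1.4 F [-0.7129  0.9844  0.0593] gap 0.0852670810750173
```

```bash
python3 -m inch '[[0,0,0.186,-0.77,0.11,-0.02,0],[0,0,0,-0.77,0.11,-0.02,0],[0,0,0,-0.77,0.11,-0.02,0],[0,0,0,-0.77,0.11,-0.02,0],[0,0,0,-0.77,0.11,-0.02,0],[0,0,0,-0.77,0.11,-0.02,0],[0,0,0,-0.77,0.11,-0.02,0],[0,0,0,-0.77,0.11,-0.02,0],[0,0,0,-0.77,0.11,-0.02,0],[0,0,0,0,0,0,0],[0,0,0,0,0,0,0],[0,0,0,0,0,0,0]]'; python3 -c "
from h import *
im=wrist('w_f');cv2.imwrite('pics/w_f_z.png',cv2.resize(im[100:300,180:380,::-1],None,fx=3,fy=3,interpolation=cv2.INTER_CUBIC));plan([.44,-.337,.26],1.762)"
```

```text
clock: 2.6
tcp_pos: [0.5292, -0.0313, 0.2697]
orientation: [-0.0, 0.687, 0.727, 0.0]
wrist_force: [0.0, 0.1, 0.0]
finger_gap: 0.0855
turn units [-0.0027 -0.0043 -0.9621] shift units before turn [-6.006  -2.1302  0.1925] after turn [-5.6664 -2.9155  0.1951]
pos [ 0.5293 -0.0311  0.2698] q [-0.2105  0.2179  0.0128  1.3662  0.0005 -0.2674] t 2.65 F [-0.8573  0.0462 -0.0668] gap 0.08523690236654119
```

View pics/w_f.png

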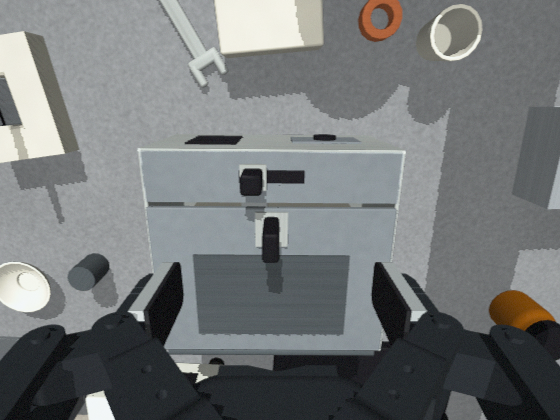

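View pics/w_f_z.png

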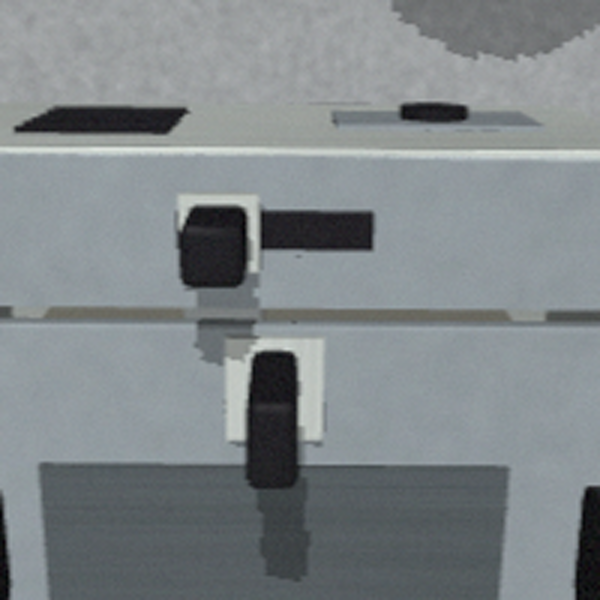

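```bash
python3 - <<'E'
from h import *
w=lambda u,v,z:wray('w_f',(180+(u+.5)/3-.5,100+(v+.5)/3-.5),z)
print('tab top',[w(*p,.173) for p in((248,402),(297,402),(297,487),(248,487),(272.5,444))])
print('tab base front',w(250,352,.128),w(296,352,.128))
print('knob top',[w(*p,.154) for p in((181,240),(245,240),(181,287),(245,287),(213,262))])
f=lambda u,v,z:wray('w_f',(u,v),z)
a,b,c,d=f(139,150,.12),f(404.5,151.5,.12),f(148,208,.128),f(396,208,.128)
print(a,b,np.arctan2(-(b-a)[0],(b-a)[1]),c,d,np.arctan2(-(d-c)[0],(d-c)[1]))
E
```

```text
tab top [array([ 0.5543, -0.0411,  0.173 ]), array([ 0.5536, -0.0283,  0.173 ]), array([ 0.5785, -0.0268,  0.173 ]), array([ 0.5792, -0.04  ,  0.173 ]), array([ 0.5661, -0.0341,  0.173 ])]
tab base front [ 0.5571 -0.0422  0.128 ] [ 0.5563 -0.0281  0.128 ]
knob top [array([ 0.5163, -0.0616,  0.154 ]), array([ 0.5153, -0.0444,  0.154 ]), array([ 0.5295, -0.0613,  0.154 ]), array([ 0.5285, -0.0439,  0.154 ]), array([ 0.5219, -0.0528,  0.154 ])]
[ 0.5029 -0.1553  0.12  ] [0.4908 0.0808 0.12  ] 0.05115450210005127 [ 0.5543 -0.1476  0.128 ] [0.5415 0.0789 0.128 ] 0.05652131116595854
```

```bash
python3 -m inch '[[0,0,-0.48,0,0,0,0],[0,0,-0.48,0,0,0,0],[0,0,0,-0.71,-0.365,0.025,0],[0,0,0,-0.71,-0.365,0.025,0],[0,0,0,-0.71,-0.365,0.025,0],[0,0,0,-0.71,-0.365,0.025,0],[0,0,0,-0.71,-0.365,0.025,0],[0,0,0,-0.71,-0.365,0.025,0],[0,0,0,-0.71,-0.365,0.025,0],[0,0,0,-0.71,-0.365,0.025,0],[0,0,0,0,0,0,0],[0,0,0,0,0,0,0]]'; python3 -c "
from h import *
im=wrist('w_s');cv2.imwrite('pics/w_s_z.png',cv2.resize(im[110:270,200:360,::-1],None,fx=4,fy=4,interpolation=cv2.INTER_CUBIC));plan([.4735,-.337,.12],1.762)"
```

```text
clock: 3.85
tcp_pos: [0.4397, -0.3385, 0.2595]
orientation: [-0.0, 0.637, 0.771, 0.0]
wrist_force: [-0.0, -0.0, -0.8]
finger_gap: 0.0853
turn units [ 0.     -0.007  -0.0092] shift units before turn [-0.1128  0.6618  2.7937] after turn [-0.111   0.6617  2.7938]
pos [ 0.44   -0.3378  0.2597] q [-0.7999  0.268   0.0536  1.3572  0.0005 -0.9898] t 3.9 F [-0.4587  0.1217 -0.5047] gap 0.0851677612329705
```

View pics/w_s.png

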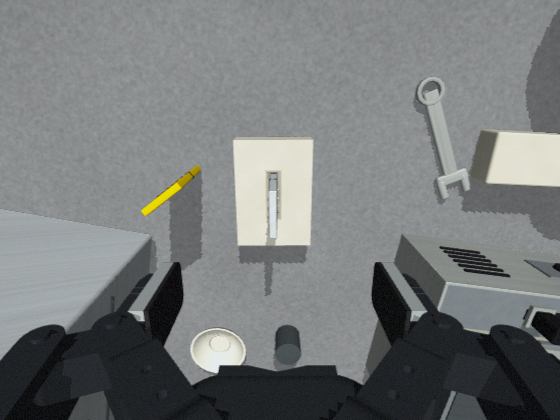

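View pics/w_s_z.png

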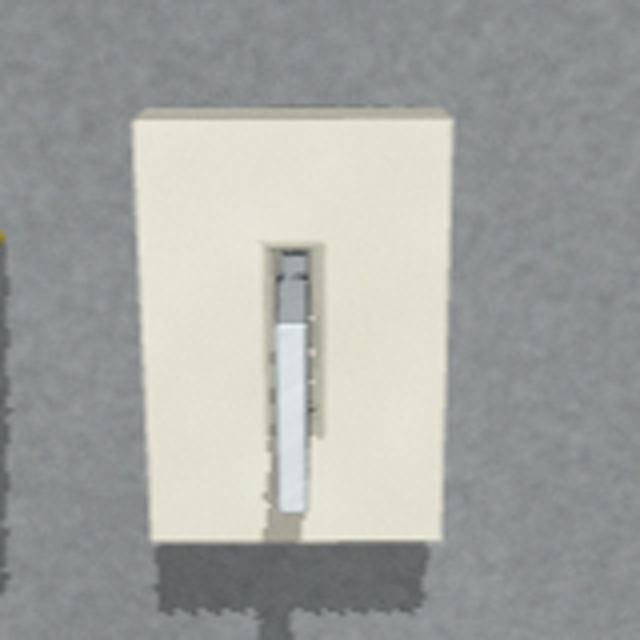

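```bash
python3 - <<'E'
from h import *
w=lambda u,v,z:wray('w_s',(200+(u+.5)/4-.5,110+(v+.5)/4-.5),z)
P=np.array([w(*p,.098) for p in((275,323),(307,323),(306,512),(278,512))]);print(P,P.mean(0))
d=P[2]+P[3]-P[0]-P[1];print(np.arctan2(d[1],d[0]))
P=np.array([w(*p,.03) for p in((133,120),(454,118),(441,541),(152,541))]);print(P.mean(0))
d=P[2]+P[3]-P[0]-P[1];print(np.arctan2(d[1],d[0]))
c=np.array([.4735,-.3375]);
plan([.4737,-.3378,.056],1.762)
E
```

```text
[[ 0.4485 -0.3448  0.098 ]
 [ 0.4471 -0.3372  0.098 ]
 [ 0.4957 -0.3282  0.098 ]
 [ 0.497  -0.3351  0.098 ]] [ 0.4721 -0.3363  0.098 ]
0.1900581569518386
[ 0.4721 -0.336   0.03  ]
0.19280930631659676
turn units [ 0.     -0.007  -0.0092] shift units before turn [-0.1306  0.6627  4.0737] after turn [-0.1274  0.6626  4.0738]
pos [ 0.44   -0.3378  0.2597] q [-0.7999  0.268   0.0536  1.3572  0.0005 -0.9898] t 3.9 F [-0.4587  0.1217 -0.5047] gap 0.0851677612329705
```

```bash
python3 -m inch '[[0,0,0,-0.055,0.325,0.3,0],[0,0,0,-0.05,0.325,0.3,0],[0,0,0,0,0,0.6,0],[0,0,0,0,0,0.6,0],[0,0,0,0,0,0.6,0],[0,0,0,0,0,0.6,0],[0,0,0,0,0,0.6,0],[0,0,0,0,0,0.47,0],[0,0,0,0,0,0,0],[0,0,0,0,0,0,0.5],[0,0,0,0,0,0,0.8]]' 70; python3 -c "
from h import *
plan([.4728,-.3368,.056],1.762);wrist('w_g0')"
```

```text
clock: 5.0
tcp_pos: [0.4738, -0.3383, 0.0573]
orientation: [0.001, 0.637, 0.771, 0.0]
wrist_force: [-0.3, -0.5, 0.0]
finger_gap: 0.059
turn units [ 0.0086  0.0099 -0.0099] shift units before turn [ 0.0332 -0.0147  0.0254] after turn [ 0.0332 -0.0146  0.0255]
pos [ 0.4738 -0.3383  0.0573] q [-0.758   0.433  -0.2235  0.9125  0.0002 -0.9478] t 5.0 F [-0.3005 -0.4564  0.0429] gap 0.059049870232604586
```

View pics/w_g0.png

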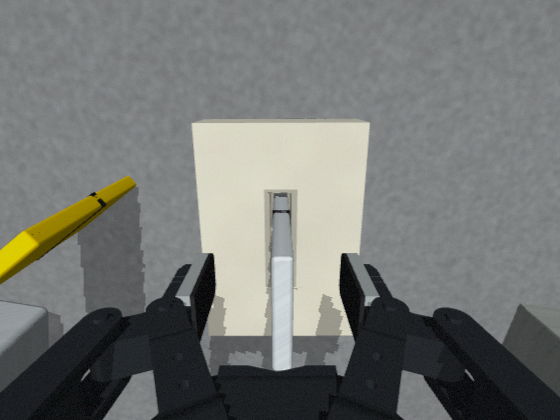

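The plate, at column 283, stands between the fingers, which are at 213 and 342. Closing on it.

```bash
python3 -m inch '[[0,0,0,0.035,0,0.02,1],[0,0,0,0,0,0,1],[0,0,0,0,0,0,1],[0,0,0,0,0,0,1],[0,0,0,0,0,0,1],[0,0,0,0,0,0,1],[0,0,0,0,0,0,1],[0,0,0,0,0,0,1]]' 80; python3 -c "
from h import *
plan([.4728,-.3368,.056],1.762);wrist('w_g1')"
```

```text
clock: 5.85
tcp_pos: [0.4725, -0.3369, 0.056]
orientation: [0.001, 0.637, 0.771, 0.0]
wrist_force: [-0.1, 0.5, 6.0]
finger_gap: 0.0072
turn units [ 0.0063  0.0066 -0.0191] shift units before turn [0.0011 0.0058 0.0008] after turn [0.0011 0.0058 0.0008]
pos [ 0.4725 -0.3369  0.056 ] q [-0.7578  0.4314 -0.2294  0.9087  0.0002 -0.9463] t 5.85 F [-0.1398  0.5219  6.0031] gap 0.007225383664534063
```

View pics/w_g1.png

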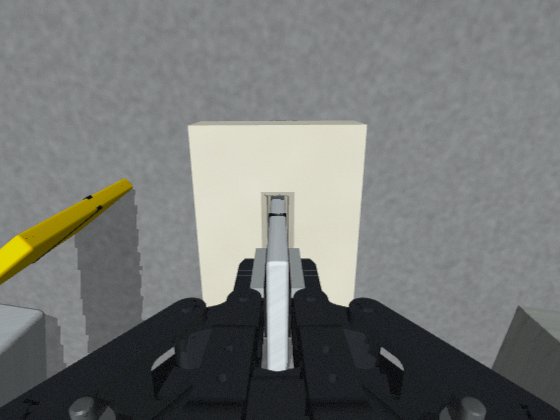

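```bash
python3 -m inch '[[0,0,0,0,0,-0.1,1],[0,0,0,0,0,-0.3,1],[0,0,0,0,0,-0.5,1],[0,0,0,0,0,-0.6,1],[0,0,0,0,0,-0.6,1],[0,0,0,0,0,-0.6,1],[0,0,0,0,0,-0.6,1],[0,0,0,0,0,-0.5,1],[0,0,0,0,0,-0.3,1],[0,0,0.4,0,0,0,1],[0,0,0.4,0,0,0,1],[0,0,0,0,0,0,1]]'; python3 -c "
from h import *
wrist('w_l');plan([.4966,.3137,.26],1.652)"
```

```text
clock: 7.1
tcp_pos: [0.4719, -0.3364, 0.26]
orientation: [-0.0, 0.679, 0.734, 0.0]
wrist_force: [0.2, -0.6, -1.4]
finger_gap: 0.007
turn units [-0.0055 -0.006  -0.0227] shift units before turn [12.9226  1.507   0.0069] after turn [12.9177  1.5478 -0.0027]
pos [ 0.4719 -0.3363  0.2599] q [-0.7578  0.3176  0.1216  1.376  -0.     -0.8358] t 7.15 F [-0.3288  0.2632 -1.5912] gap 0.007296919853839041
```

View pics/w_l.png

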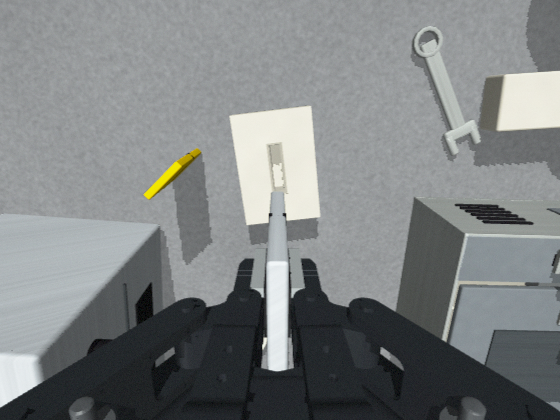

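The plate is out and straight in the grip. Carrying it across now, in front of the knob and above the furnace.

```bash
python3 -m inch '[[0,0,0,0.3,0.035,0,1],[0,0,0,0.7,0.085,0,1],[0,0,0,0.7,0.085,0,1],[0,0,0,0.7,0.085,0,1],[0,0,0,0.7,0.085,0,1],[0,0,0,0.7,0.085,0,1],[0,0,0,0.7,0.085,0,1],[0,0,0,0.7,0.085,0,1],[0,0,0,0.7,0.085,0,1],[0,0,0,0.7,0.085,0,1]]' && python3 -m inch '[[0,0,0,0.7,0.085,0,1],[0,0,0,0.7,0.085,0,1],[0,0,0,0.7,0.085,0,1],[0,0,0,0.7,0.085,0,1],[0,0,0,0.7,0.085,0,1],[0,0,0,0.7,0.085,0,1],[0,0,0,0.7,0.085,0,1],[0,0,0,0.7,0.085,0,1],[0,0,0,0.6,0.085,0,1],[0,0,0,0.1,0,0,1],[0,0,0,0,0,0,1],[0,0,0,0,0,0,1]]'; python3 -c "
from h import *
wrist('w_i2');plan([.4966,.3137,.12],1.652)"
```

```text
clock: 8.15
tcp_pos: [0.4857, -0.0022, 0.2602]
orientation: [-0.0, 0.679, 0.734, 0.0]
wrist_force: [0.7, -0.2, -1.7]
finger_gap: 0.0073
clock: 9.35
tcp_pos: [0.4999, 0.3121, 0.2602]
orientation: [-0.0, 0.679, 0.734, -0.0]
wrist_force: [0.7, -0.6, -1.0]
finger_gap: 0.0072
turn units [-0.0032  0.0028 -0.0331] shift units before turn [ 0.0457 -0.067   2.8062] after turn [ 0.0449 -0.068   2.8062]
pos [0.5002 0.3117 0.2603] q [ 0.4213  0.3371  0.15    1.3843 -0.0002  0.3447] t 9.4 F [-0.0045 -0.1071 -1.2258] gap 0.007167107204588836
```

View pics/w_i2.png

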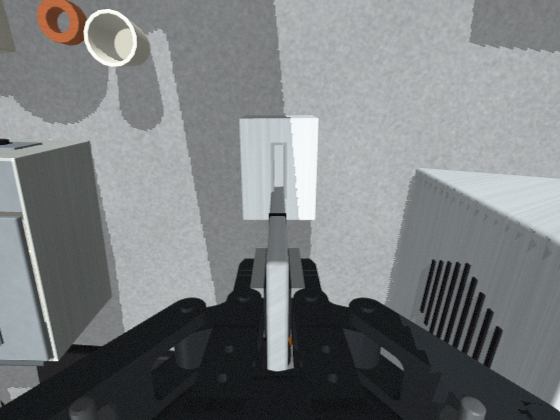

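```bash
python3 -m inch '[[0,0,-0.033,0.042,-0.06,0.2,1],[0,0,0,0,0,0.5,1],[0,0,0,0,0,0.5,1],[0,0,0,0,0,0.5,1],[0,0,0,0,0,0.5,1],[0,0,0,0,0,0.4,1],[0,0,0,0,0,0.1,1],[0,0,0,0,0,0,1],[0,0,0,0,0,0,1],[0,0,0,0,0,0,1]]'; python3 -c "
from h import *
im=wrist('w_i3');plan([.497,.3135,.068],1.652)
a=env.read_camera('scene')[90:190,310:410,::-1];b=env.read_camera('side')[100:200,140:240,::-1]
cv2.imwrite('pics/i3.png',cv2.resize(np.hstack([a,b]),None,fx=4,fy=4,interpolation=cv2.INTER_CUBIC))
"
```

```text
clock: 10.4
tcp_pos: [0.4983, 0.3147, 0.1268]
orientation: [0.0, 0.678, 0.735, 0.001]
wrist_force: [1.3, -0.2, -0.5]
finger_gap: 0.0072
turn units [ 0.0168 -0.0066  0.002 ] shift units before turn [-0.024  -0.0302  1.1736] after turn [-0.023  -0.0274  1.1737]
pos [0.4983 0.3148 0.1267] q [ 0.4272  0.3879 -0.1076  1.0728  0.0001  0.3457] t 10.45 F [-0.2564 -0.1553 -1.8562] gap 0.007174964743789587
```

View pics/i3.png

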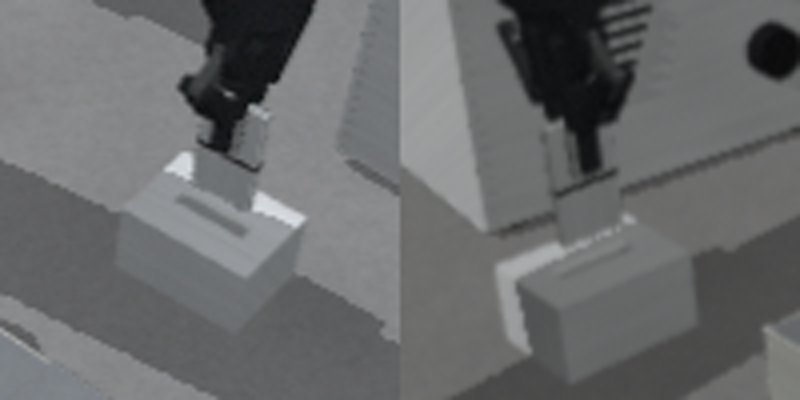

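View pics/w_i3.png

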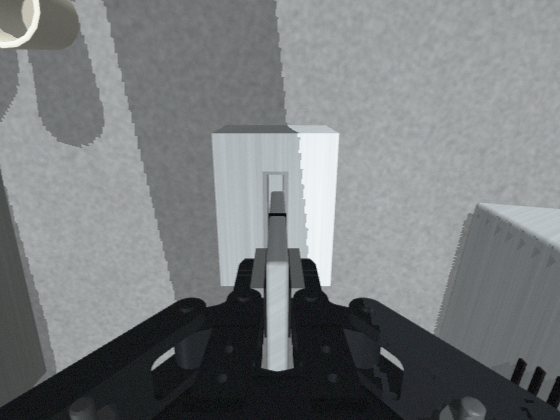

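Aligned within about 1 mm. Descending gently while watching the force.

```bash
python3 -m inch '[[0,0,0,-0.024,-0.028,0.1,1],[0,0,0,0,0,0.2,1],[0,0,0,0,0,0.2,1],[0,0,0,0,0,0.1,1],[0,0,0,0,0,0,1],[0,0,0,0,0,0,1]]'; python3 -c "
from h import *
plan([.497,.3135,.068],1.652);wrist('w_i4')"
```

```text
clock: 11.15
tcp_pos: [0.496, 0.3131, 0.095]
orientation: [-0.0, 0.678, 0.735, -0.0]
wrist_force: [0.4, 0.3, -1.5]
finger_gap: 0.0071
turn units [-0.0042  0.001   0.0028] shift units before turn [0.0065 0.0211 0.5393] after turn [0.0065 0.0208 0.5393]
pos [0.496  0.3131 0.095 ] q [ 0.4262  0.4089 -0.1588  1.0037  0.0001  0.3446] t 11.15 F [ 0.3563  0.2693 -1.477 ] gap 0.00713733722820457
```

View pics/w_i4.png

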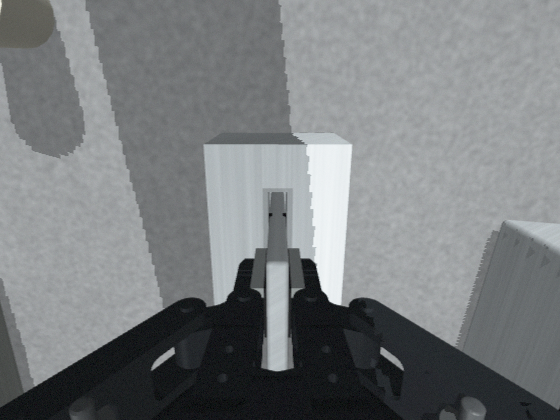

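The plate is inside the slot with no contact force, so I'll carry on down.

```bash
python3 -m inch '[[0,0,0,0.006,0.018,0.12,1],[0,0,0,0,0,0.15,1],[0,0,0,0,0,0.12,1],[0,0,0,0,0,0.08,1],[0,0,0,0,0,0.02,1],[0,0,0,0,0,0,1],[0,0,0,0,0,0,1]]'; python3 -c "
from h import *
plan([.497,.3135,.068],1.652)"
```

```text
clock: 11.9
tcp_pos: [0.4972, 0.3136, 0.071]
orientation: [0.0, 0.678, 0.735, 0.0]
wrist_force: [-0.3, -0.5, -1.7]
finger_gap: 0.0068
turn units [ 0.0029 -0.0016  0.0032] shift units before turn [-0.0019 -0.0037  0.0602] after turn [-0.0019 -0.0037  0.0602]
pos [0.4972 0.3136 0.071 ] q [ 0.4262  0.4308 -0.189   0.9505  0.0001  0.3445] t 11.9 F [-0.3404 -0.4502 -1.7073] gap 0.006842166569720987
```

```bash
python3 -m inch '[[0,0,0,0,0,0.03,1],[0,0,0,0,0,0.03,1],[0,0,0,0,0,0.03,1],[0,0,0,0,0,0.01,1],[0,0,0,0,0,0,1]]'; python3 -c "
from h import *
plan([.497,.3135,.068],1.652)"
```

```text
clock: 12.4
tcp_pos: [0.4973, 0.3137, 0.068]
orientation: [0.0, 0.678, 0.735, 0.001]
wrist_force: [-4.7, -1.6, 12.3]
finger_gap: 0.0067
turn units [ 0.0134 -0.0044  0.0037] shift units before turn [-0.0041 -0.0067  0.0006] after turn [-0.0041 -0.0067  0.0006]
pos [0.4973 0.3137 0.068 ] q [ 0.4263  0.4327 -0.1942  0.942  -0.0001  0.3446] t 12.4 F [-4.6661 -1.628  12.3436] gap 0.006746949515928378
```

It bottomed out at the expected height (z 0.068, 12 N). Releasing and checking.

```bash
python3 -m inch '[[0,0,0,0,0,0,0.6],[0,0,0,0,0,-0.02,0.5],[0,0,0,0,0,0,0.4],[0,0,0,0,0,0,0.4],[0,0,0,0,0,-0.3,0.3],[0,0,0,0,0,-0.6,0.2],[0,0,0,0,0,-0.8,0],[0,0,0,0,0,-0.8,0],[0,0,0,0,0,-0.8,0],[0,0,0,0,-0.5,-0.5,0],[0,0,0,0,0,0,0],[0,0,0,0,0,0,0]]'; python3 -c "
from h import *
im=wrist('w_i5');cv2.imwrite('pics/w_i5_z.png',cv2.resize(im[110:270,200:360,::-1],None,fx=3,fy=3,interpolation=cv2.INTER_CUBIC))
plan([.568,-.034,.25],1.624)
a=env.read_camera('scene')[90:190,310:410,::-1];b=env.read_camera('side')[110:210,140:240,::-1]
cv2.imwrite('pics/i5.png',cv2.resize(np.hstack([a,b]),None,fx=4,fy=4,interpolation=cv2.INTER_CUBIC))
"
```

```text
clock: 13.6
tcp_pos: [0.4723, 0.3117, 0.2572]
orientation: [0.0, 0.678, 0.735, 0.001]
wrist_force: [0.7, 0.2, -0.4]
finger_gap: 0.0854
turn units [-0.0028  0.0016  0.2045] shift units before turn [-7.0422  1.3479  0.1208] after turn [-7.0009  1.5484  0.1198]
pos [0.4721 0.3114 0.256 ] q [ 0.4413  0.2898  0.0739  1.3554 -0.0001  0.3595] t 13.65 F [ 0.1438 -0.2947 -0.044 ] gap 0.08519974284938246
```

View pics/i5.png

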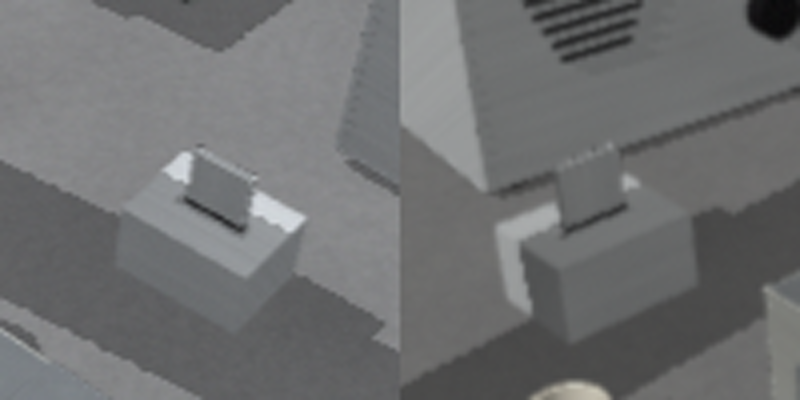

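View pics/w_i5_z.png

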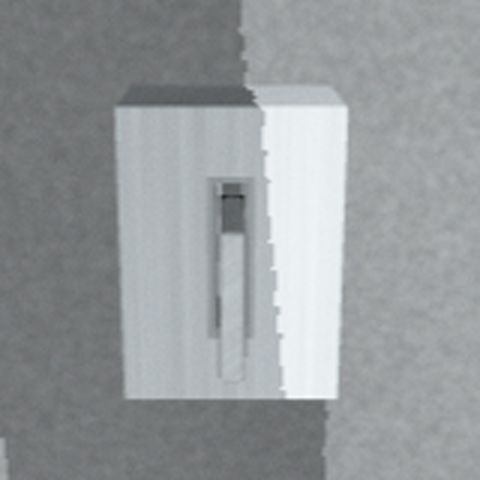

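```bash
python3 -c "
from h import *
print(tri(np.array([366.6,130.3]),np.array([185.85,148.3])).x)"
```

```text
[0.4993 0.3161 0.1093]
```

The plate top triangulates to z = 0.109 against an expected 0.110, with its black mark at the mouth, so it is fully home. Next, the tab.

```bash
python3 -m inch '[[0,0,0.2,0,0,0.1,0],[0,0,0,-0.7,0.157,0,0],[0,0,0,-0.7,0.157,0,0],[0,0,0,-0.7,0.157,0,0],[0,0,0,-0.7,0.157,0,0],[0,0,0,-0.7,0.157,0,0],[0,0,0,-0.7,0.157,0,0],[0,0,0,-0.7,0.157,0,0],[0,0,0,-0.7,0.157,0,0],[0,0,0,-0.7,0.157,0,0],[0,0,0,-0.7,0.157,0,0],[0,0,0,0,0,0,0]]'; python3 -m inch '[[0,0,0,0,0,0,0],[0,0,0,0,0,0,0]]'; python3 -c "
from h import *
plan([.569,-.034,.137],1.624);wrist('w_t')"
```

```text
clock: 14.95
tcp_pos: [0.5701, -0.0379, 0.2497]
orientation: [-0.0, 0.69, 0.724, -0.001]
wrist_force: [-0.8, -0.2, 0.3]
finger_gap: 0.0856
clock: 15.15
tcp_pos: [0.5688, -0.0332, 0.2509]
orientation: [-0.001, 0.688, 0.726, -0.0]
wrist_force: [0.1, -0.6, 0.7]
finger_gap: 0.0854
turn units [-0.0113 -0.0058  0.0031] shift units before turn [-0.0189  0.0076  2.2787] after turn [-0.017   0.0041  2.2787]
pos [ 0.5688 -0.0332  0.2509] q [-0.1993  0.3     0.0756  1.3481  0.0004 -0.253 ] t 15.15 F [ 0.0665 -0.6176  0.6949] gap 0.08542845354051004
```

View pics/w_t.png

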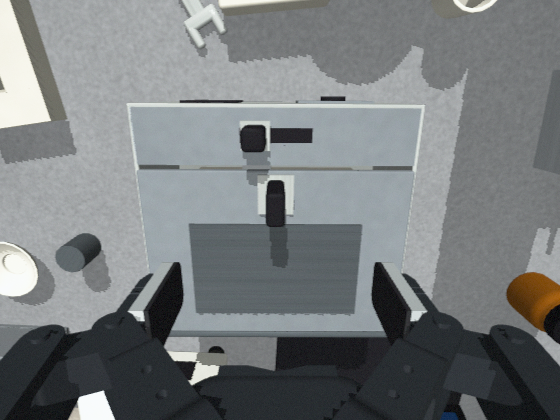

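The tab at (276,203) is centred between the fingers. Descending to pinch it.

```bash
python3 -m inch '[[0,0,0,-0.017,0.004,0.3,0.3],[0,0,0,0,0,0.5,0.4],[0,0,0,0,0,0.5,0.4],[0,0,0,0,0,0.5,0.4],[0,0,0,0,0,0.3,0.4],[0,0,0,0,0,0.18,0.4],[0,0,0,0,0,0,0.4],[0,0,0,0,0,0,0.4]]' 60; python3 -c "
from h import *
plan([.569,-.034,.137],1.624);wrist('w_t2')"
```

```text
clock: 16.0
tcp_pos: [0.5698, -0.0341, 0.1385]
orientation: [0.0, 0.688, 0.726, 0.0]
wrist_force: [-0.1, 0.2, 0.2]
finger_gap: 0.0519
turn units [0.0066 0.001  0.0095] shift units before turn [ 0.0036 -0.0165  0.0302] after turn [ 0.0036 -0.0164  0.0302]
pos [ 0.5698 -0.0341  0.1385] q [-0.2005  0.3474 -0.137   1.0854  0.0001 -0.255 ] t 16.0 F [-0.1261  0.1796  0.1647] gap 0.05187460114227691
```

View pics/w_t2.png

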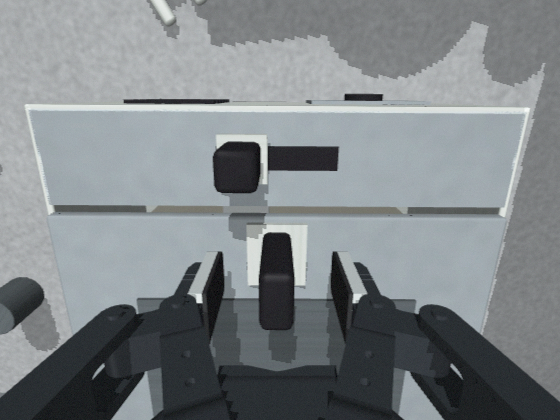

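```bash
python3 -m inch '[[0,0,0,0,0,0,1],[0,0,0,0,0,0,1],[0,0,0,0,0,0,1],[0,0,0,0,0,0,1],[0,0,0,0,0,0,1],[0,0,0,0,0,0,1]]' 60; python3 -m inch '[[0,0,0,0,0,-0.04,1],[0,0,0,0,0,-0.04,1],[0,0,0,0,0,0,1]]'; python3 -m inch '[[0,0,0,0,0,-0.04,1],[0,0,0,0,0,0,1]]'; python3 -m inch '[[0,0,0,0,0,-0.04,1],[0,0,0,0,0,0,1]]'
```

```text
clock: 16.65
tcp_pos: [0.5699, -0.0345, 0.1386]
orientation: [0.0, 0.688, 0.726, 0.001]
wrist_force: [-0.4, 2.0, 5.0]
finger_gap: 0.0134
clock: 16.95
tcp_pos: [0.5704, -0.0345, 0.1407]
orientation: [0.0, 0.688, 0.726, 0.001]
wrist_force: [7.4, 0.5, -6.7]
finger_gap: 0.0136
clock: 17.15
tcp_pos: [0.5705, -0.0345, 0.1412]
orientation: [-0.0, 0.688, 0.726, 0.0]
wrist_force: [9.4, 1.2, -14.3]
finger_gap: 0.0133
clock: 17.35
tcp_pos: [0.5706, -0.0344, 0.1416]
orientation: [-0.001, 0.688, 0.726, 0.0]
wrist_force: [14.2, 1.2, -24.0]
finger_gap: 0.0133
```

The tug stopped hard after about 3 mm (roughly 0.02 rad) at 24 N, so the cover is caught. I'll let it down, release it and go to the knob.

```bash
python3 -m inch '[[0,0,0,0,0,0.08,1],[0,0,0,0,0,0.08,1],[0,0,0,0,0,0,1],[0,0,0,0,0,0,0.5],[0,0,0,0,0,0,0.4],[0,0,0,0,0,0,0.4],[0,0,0,0,0,-0.4,0.4],[0,0,0,0,0,-0.6,0.4],[0,0,0,0,0,-0.2,0.4],[0,0,0,0,0,0,0.4],[0,0,0,0,0,0,0.4]]'; python3 -c "
from h import *
im=wrist('w_k');plan([.520,-.053,.132],1.624)"
```

```text
clock: 18.45
tcp_pos: [0.5692, -0.0346, 0.197]
orientation: [-0.0, 0.688, 0.726, -0.0]
wrist_force: [0.4, -0.3, -0.6]
finger_gap: 0.0512
turn units [-0.0131 -0.0035  0.0033] shift units before turn [-0.3166 -0.992   1.2909] after turn [-0.3164 -0.9942  1.2893]
pos [ 0.5688 -0.0346  0.1965] q [-0.2015  0.3166 -0.0348  1.2212  0.     -0.2552] t 18.5 F [0.0887 0.4506 0.465 ] gap 0.05128038339681742
```

View pics/w_k.png

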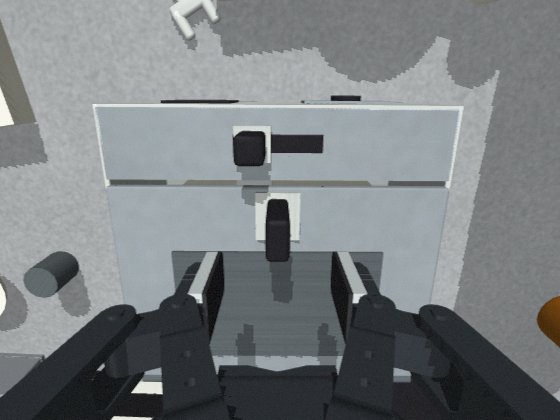

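```bash
python3 -c "
from h import *
for p in((234,135),(266,135),(266,166),(234,166)): print(wray('w_k',p,.154))
for p in((267,236),(290,236),(289,261),(267,261)): print(wray('w_k',p,.173))
"; python3 -m inch '[[0,0,0,0,-0.5,0,0.4],[0,0,0,-0.32,-0.5,0,0.4],[0,0,0,0,0,0.3,0.4],[0,0,0,0,0,0,0.4],[0,0,0,0,0,0,0.4]]'; python3 -c "
from h import *
im=wrist('w_k2');plan([.520,-.053,.132],1.624)"
```

```text
[ 0.5122 -0.0615  0.154 ]
[ 0.5113 -0.0437  0.154 ]
[ 0.5288 -0.043   0.154 ]
[ 0.5298 -0.0613  0.154 ]
[ 0.5639 -0.0403  0.173 ]
[ 0.5632 -0.0276  0.173 ]
[ 0.5786 -0.0272  0.173 ]
[ 0.5792 -0.0396  0.173 ]
clock: 19.0
tcp_pos: [0.5198, -0.0531, 0.1818]
orientation: [-0.001, 0.688, 0.726, -0.0]
wrist_force: [0.4, -1.0, 0.1]
finger_gap: 0.0511
turn units [-0.0066 -0.0031  0.0049] shift units before turn [ 0.0027 -0.0069  1.0069] after turn [ 0.0031 -0.0078  1.0069]
pos [ 0.5204 -0.0531  0.1823] q [-0.2554  0.2342 -0.1815  1.1561  0.0001 -0.3093] t 19.05 F [-0.101  -0.7     0.1476] gap 0.05107987373429453
```

View pics/w_k2.png

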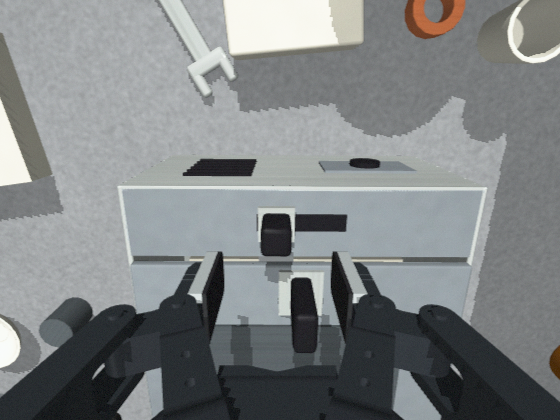

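The knob at (276,233) is centred. Descending, gripping, and sliding it to +y (tool +x).

```bash
python3 -m inch '[[0,0,0,0,0,0.4,0.4],[0,0,0,0,0,0.4,0.4],[0,0,0,0,0,0.18,0.4],[0,0,0,0,0,0,0.4],[0,0,0,0,0,0,0.9],[0,0,0,0,0,0,1],[0,0,0,0,0,0,1],[0,0,0,0,0,0,1],[0,0,0,0,0,0,1]]' 50; python3 -m inch '[[0,0,0,0.2,0,0,1],[0,0,0,0.2,0,0,1],[0,0,0,0.2,0,0,1],[0,0,0,0,0,0,1]]';python3 -c "
from h import *
plan([.520,-.053,.132],1.624)"
```

```text
clock: 19.95
tcp_pos: [0.5212, -0.0535, 0.135]
orientation: [0.001, 0.688, 0.726, 0.001]
wrist_force: [-1.0, 0.0, 5.9]
finger_gap: 0.0168
clock: 20.35
tcp_pos: [0.5198, -0.0227, 0.135]
orientation: [0.001, 0.688, 0.726, 0.001]
wrist_force: [0.7, 1.8, 6.5]
finger_gap: 0.0169
turn units [ 0.0198 -0.0001  0.0106] shift units before turn [-0.6047 -0.0286  0.0597] after turn [-0.6047 -0.0276  0.0597]
pos [ 0.5198 -0.0227  0.135 ] q [-0.1985  0.2563 -0.2737  1.0381  0.0007 -0.2532] t 20.35 F [0.6933 1.7679 6.5004] gap 0.01691740146703044
```

```bash
python3 -m inch '[[0,0,0,0.04,0,0,1],[0,0,0,0.04,0,0,1],[0,0,0,0,0,0,1]]'; python3 -m inch '[[0,0,0,0.03,0,0,1],[0,0,0,0.03,0,0,1],[0,0,0,0,0,0,1]]'
```

```text
clock: 20.65
tcp_pos: [0.5196, -0.02, 0.135]
orientation: [0.001, 0.688, 0.726, 0.0]
wrist_force: [-0.4, -0.1, 6.8]
finger_gap: 0.0168
clock: 20.95
tcp_pos: [0.5196, -0.0192, 0.135]
orientation: [0.003, 0.688, 0.725, -0.001]
wrist_force: [-0.5, -9.1, 5.6]
finger_gap: 0.0166
```

At the end stop (34 mm travelled, 9 N back). Release, rise and return to the tab.

```bash
python3 -m inch '[[0,0,0,0,0,0,0.4],[0,0,0,0,0,0,0.4],[0,0,0,0,0,0,0.4],[0,0,0,0,0,-0.4,0.4],[0,0,0,0,0,-0.6,0.4],[0,0,0,0,0,-0.2,0.4],[0,0,0,0,0,0,0.4],[0,0,0,0,0,0,0.4]]'; python3 -c "
from h import *
im=wrist('w_k3');plan([.570,-.034,.137],1.624)"
```

```text
clock: 21.75
tcp_pos: [0.5181, -0.0162, 0.193]
orientation: [-0.0, 0.688, 0.726, -0.0]
wrist_force: [-0.6, 0.1, -0.3]
finger_gap: 0.0511
turn units [-0.0127 -0.0047  0.0045] shift units before turn [-0.4141  1.0265  1.1078] after turn [-0.4127  1.0248  1.1099]
pos [ 0.5177 -0.0161  0.1925] q [-0.1863  0.22   -0.1744  1.1783  0.0002 -0.2402] t 21.8 F [ 1.1647 -0.0674 -0.4277] gap 0.05092140237573631
```

View pics/w_k3.png

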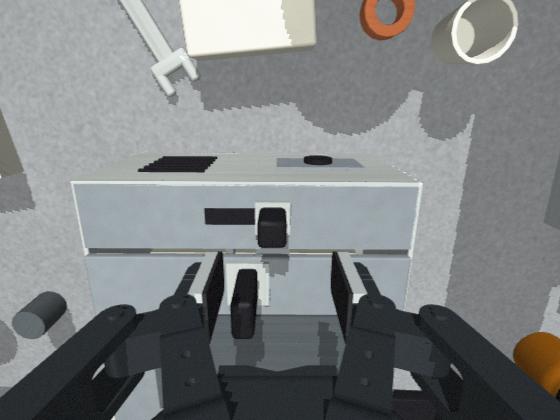

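The knob at (272,228) has moved to the left end of its slot. Back to the tab.

```bash
python3 -m inch '[[0,0,0,-0.2,0.5,0,0.4],[0,0,0,-0.21,0.525,0,0.4],[0,0,0,0,0,0,0.4],[0,0,0,0,0,0.3,0.4],[0,0,0,0,0,0.4,0.4],[0,0,0,0,0,0.3,0.4],[0,0,0,0,0,0.1,0.4],[0,0,0,0,0,0,0.4]]'; python3 -m inch '[[0,0,0,0,0,0,0.8],[0,0,0,0,0,0,1],[0,0,0,0,0,0,1],[0,0,0,0,0,0,1],[0,0,0,0,0,0,1]]' 60;  python3 -c "
from h import *
plan([.570,-.034,.137],1.624);wrist('w_t3')"
```

```text
clock: 22.6
tcp_pos: [0.5693, -0.0337, 0.1373]
orientation: [-0.001, 0.688, 0.726, -0.001]
wrist_force: [-0.7, 0.3, 0.7]
finger_gap: 0.051
clock: 23.1
tcp_pos: [0.5713, -0.0344, 0.1398]
orientation: [0.001, 0.688, 0.726, 0.0]
wrist_force: [-0.8, -2.1, 5.7]
finger_gap: 0.0134
turn units [0.0124 0.0051 0.0001] shift units before turn [ 0.0101 -0.0255  0.0567] after turn [ 0.0101 -0.0254  0.0567]
pos [ 0.5713 -0.0344  0.1398] q [-0.2003  0.3485 -0.132   1.0884 -0.0003 -0.2535] t 23.1 F [-0.7798 -2.1133  5.7126] gap 0.013377108652862959
```

View pics/w_t3.png

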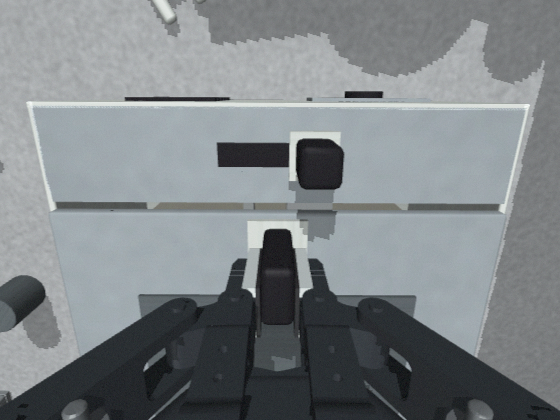

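Pinched at the same place. First a small lift of about 5°, to see whether it is free now.

```bash
python3 -m inch '[[0,0,0,0,0.02,-0.08,1],[0,0,0,0,0.026,-0.08,1],[0,0,0,0,0.03,-0.08,1],[0,0,0,0,0,0,1],[0,0,0,0,0,0,1]]' 60
```

```text
clock: 23.65
tcp_pos: [0.5742, -0.0343, 0.1496]
orientation: [-0.0, 0.688, 0.726, -0.001]
wrist_force: [4.1, -4.5, -8.9]
finger_gap: 0.0128
```

```bash
python3 -c "
from h import *
a=env.read_camera('side')[120:280,200:400,::-1];wrist('w_u1')
cv2.imwrite('pics/u1.png',cv2.resize(a,None,fx=4,fy=3.75,interpolation=cv2.INTER_CUBIC))
print(env.get_state()['wrist_force'],env.get_state()['tcp_pos'])
"
```

```text
[ 4.1474 -4.0448 -8.6485] [ 0.5742 -0.0343  0.1496]
```

View pics/u1.png

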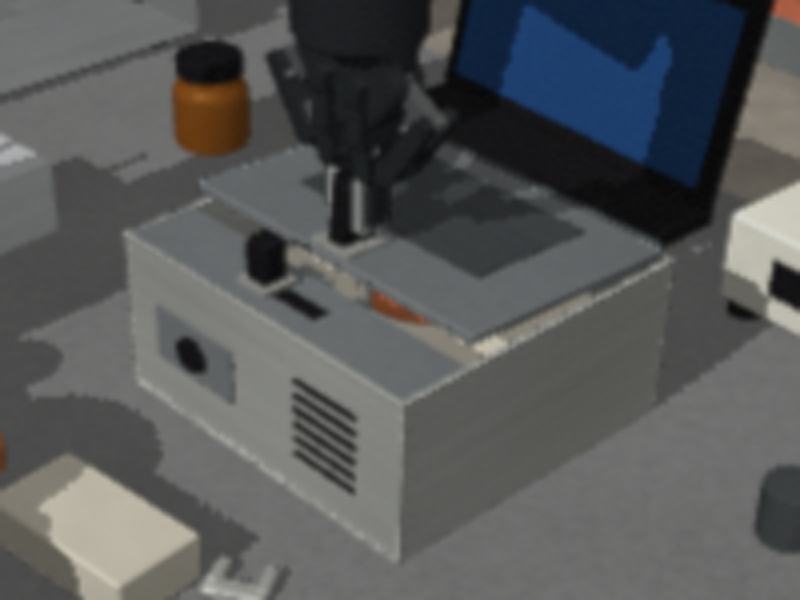

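View pics/w_u1.png

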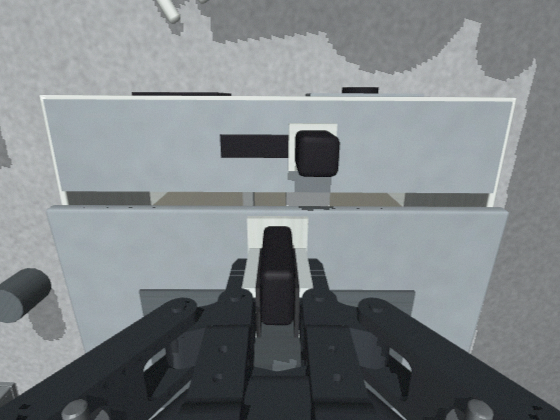

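The cover has lifted smoothly, with a visible gap along the front and the inside showing. It is free. Following the arc.

```bash
python3 -m inch '[[0,0,0,0,0.05,-0.118,1],[0,0,0,0,0.05,-0.118,1],[0,0,0,0,0.06,-0.114,1],[0,0,0,0,0.06,-0.114,1],[0,0,0,0,0.07,-0.108,1],[0,0,0,0,0.07,-0.108,1],[0,0,0,0,0.079,-0.101,1],[0,0,0,0,0.079,-0.101,1],[0,0,0,0,0,0,1],[0,0,0,0,0,0,1]]' 60;  python3 -c "
from h import *
a=env.read_camera('side')[100:260,200:400,::-1];wrist('w_u2')
cv2.imwrite('pics/u2.png',cv2.resize(a,None,fx=4,fy=3.75,interpolation=cv2.INTER_CUBIC))
"
```

```text
clock: 24.75
tcp_pos: [0.5995, -0.033, 0.1942]
orientation: [-0.001, 0.688, 0.726, -0.001]
wrist_force: [-0.6, -5.3, -5.5]
finger_gap: 0.0135
```

View pics/u2.png

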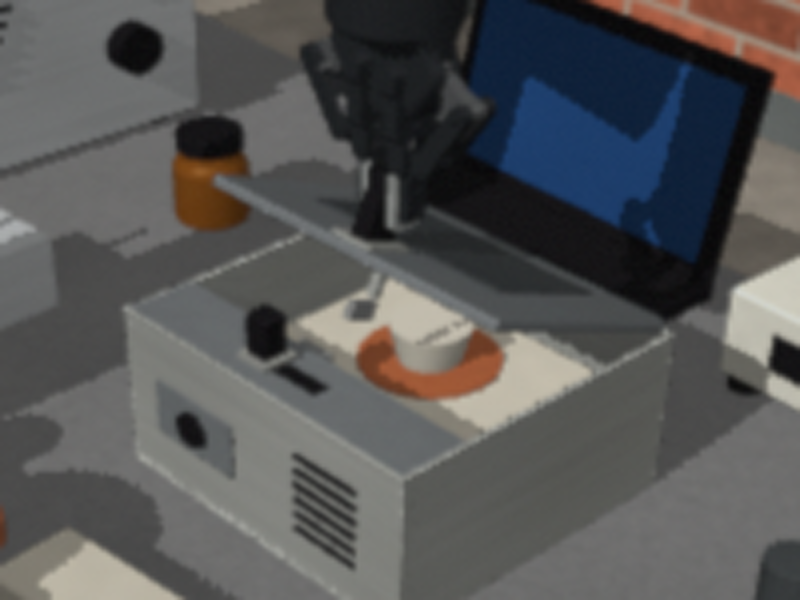

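View pics/w_u2.png

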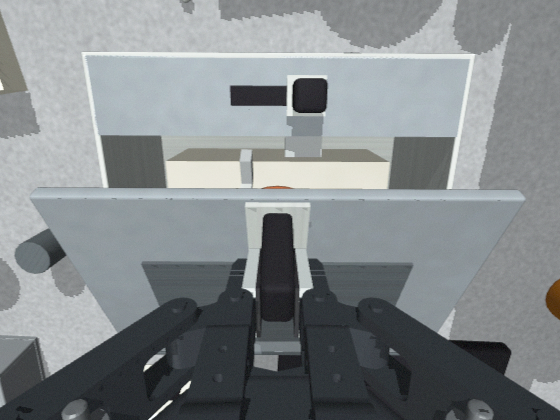

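The cover is at about 24° and the tab is turning in the fingers as it should. Continuing the arc to about 55°.

```bash
python3 -m inch '[[0,0,0,0,0.087,-0.094,1],[0,0,0,0,0.087,-0.094,1],[0,0,0,0,0.096,-0.086,1],[0,0,0,0,0.096,-0.086,1],[0,0,0,0,0.102,-0.078,1],[0,0,0,0,0.102,-0.078,1],[0,0,0,0,0.109,-0.068,1],[0,0,0,0,0.109,-0.068,1],[0,0,0,0,0.114,-0.058,1],[0,0,0,0,0.114,-0.058,1],[0,0,0,0,0,0,1],[0,0,0,0,0,0,1]]' 60;  python3 -c "
from h import *
plan([.65,-.03,.25],1.624)
a=env.read_camera('side')[90:250,200:400,::-1];wrist('w_u3')
cv2.imwrite('pics/u3.png',cv2.resize(a,None,fx=4,fy=3.75,interpolation=cv2.INTER_CUBIC))
"
```

```text
clock: 26.05
tcp_pos: [0.6497, -0.0306, 0.2325]
orientation: [-0.001, 0.688, 0.726, -0.002]
wrist_force: [-1.4, -5.8, -4.8]
finger_gap: 0.0132
turn units [-0.0262  0.0068 -0.0019] shift units before turn [ 0.0112  0.006  -0.3506] after turn [ 0.0115  0.0073 -0.3505]
pos [ 0.6497 -0.0306  0.2325] q [-0.1696  0.469   0.2794  1.3846 -0.0017 -0.2225] t 26.05 F [-1.4403 -5.8469 -4.7627] gap 0.013194171944258154
```

View pics/u3.png

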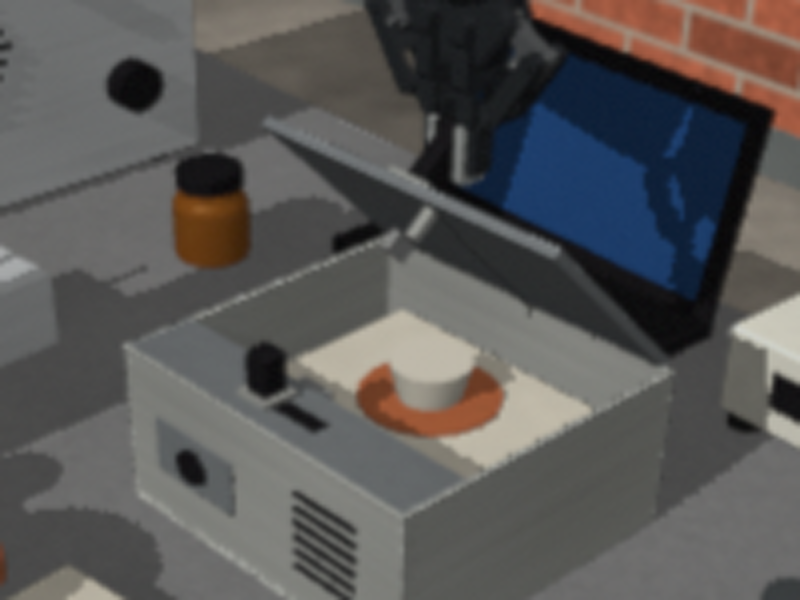

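View pics/w_u3.png

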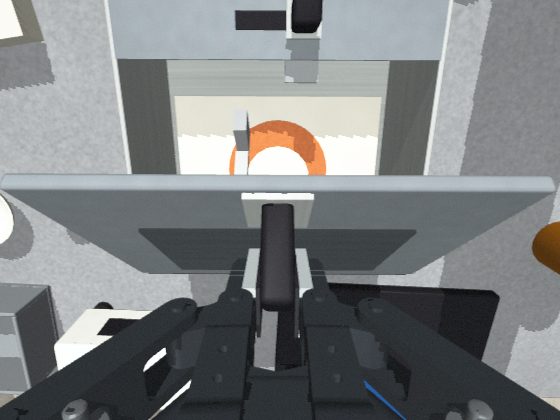

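```bash
cat > ang.py <<'E'
from h import *
def est(uvs,name=None):
    yaw=.053; h=np.array([.7115,-.0262,.12])
    ex=np.array([np.cos(yaw),np.sin(yaw),0]);ey=np.array([-np.sin(yaw),np.cos(yaw),0])
    def pt(th,s,d,t): return h+ey*s*.116+(-ex*np.cos(th)+np.array([0,0,np.sin(th)]))*d+(ex*np.sin(th)+np.array([0,0,np.cos(th)]))*t
    for (uv,s) in uvs:
        for d in(.160,.164):
            r=least_squares(lambda q:proj('side',pt(q[0],s,d,.008))[0]-uv,[.8]);print(s,d,np.degrees(r.x),r.fun)
E
python3 -c "
from ang import *
est([((200+555/4-.4,90+250/3.75-.4),-1),((200+268/4-.4,90+120/3.75-.4),1)])"
```

```text
-1 0.16 [46.7659] [1.1338 0.7724]
-1 0.164 [46.607] [0.2196 0.1489]
1 0.16 [47.0718] [-0.6387 -0.4456]
1 0.164 [46.9413] [-1.6274 -1.1295]
```

The camera fit says about 47° and the grip arc about 48–50°. I'll add roughly 8°.

```bash
python3 -m inch '[[0,0,0,0,0.114,-0.06,1],[0,0,0,0,0.116,-0.055,1],[0,0,0,0,0.118,-0.05,1],[0,0,0,0,0.03,-0.012,1],[0,0,0,0,0,0,1],[0,0,0,0,0,0,1],[0,0,0,0,0,0,1]]' 60;  python3 -c "
from h import *
full=env.read_camera('side')[:,:,::-1];cv2.imwrite('pics/side9.png',full);a=full[90:250,200:400];wrist('w_u4')
cv2.imwrite('pics/u4.png',cv2.resize(a,None,fx=4,fy=3.75,interpolation=cv2.INTER_CUBIC))
cv2.imwrite('pics/scene9.png',env.read_camera('scene')[:,:,::-1])
"
```

```text
clock: 26.85
tcp_pos: [0.6678, -0.0297, 0.2398]
orientation: [-0.002, 0.688, 0.726, -0.003]
wrist_force: [-1.8, -6.8, -9.6]
finger_gap: 0.0131
```

View pics/u4.png

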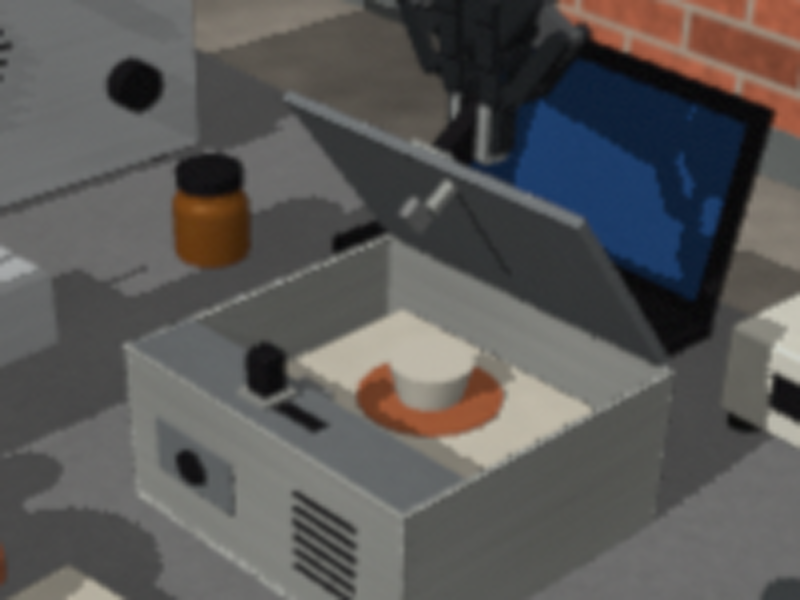

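View pics/scene9.png

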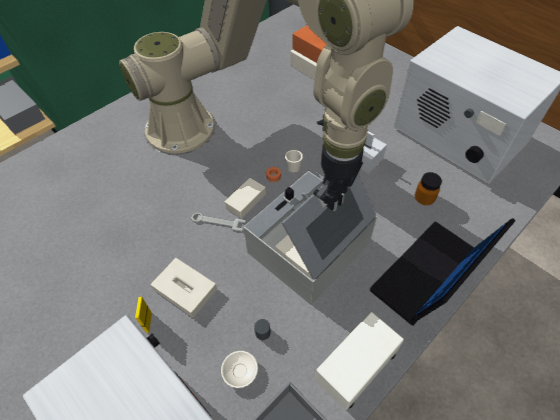

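View pics/side9.png

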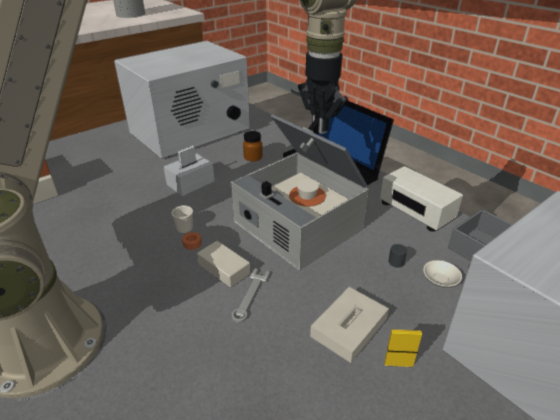

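```bash
python3 -c "
from ang import *
est([((200+580/4-.4,90+222/3.75-.4),-1),((200+288/4-.4,90+95/3.75-.4),1)])
s=env.get_state();print(s['tcp_pos'],s['wrist_force'],s['clock'])"
```

```text
-1 0.16 [53.9917] [0.5972 0.4749]
-1 0.164 [53.6829] [-0.2915 -0.2301]
1 0.16 [54.3259] [-0.5224 -0.4416]
1 0.164 [54.0842] [-1.4643 -1.2285]
[ 0.6678 -0.0297  0.2397] [-1.6058 -6.3856 -9.7025] 27.0
```

It's at about 54°. I'll nudge up 1°, hold, and check that it's steady.

```bash
python3 -m inch '[[0,0,0,0,0.048,-0.02,1],[0,0,0,0,0,0,1],[0,0,0,0,0,0,1],[0,0,0,0,0,0,1]]' 60; python3 -m inch '[[0,0,0,0,0,0,1],[0,0,0,0,0,0,1],[0,0,0,0,0,0,1],[0,0,0,0,0,0,1],[0,0,0,0,0,0,1],[0,0,0,0,0,0,1],[0,0,0,0,0,0,1],[0,0,0,0,0,0,1]]' 60;  python3 -c "
from h import *
a=env.read_camera('side')[90:250,200:400,::-1]
cv2.imwrite('pics/u5.png',cv2.resize(a,None,fx=4,fy=3.75,interpolation=cv2.INTER_CUBIC))
"
```

```text
clock: 27.4
tcp_pos: [0.6701, -0.0296, 0.2405]
orientation: [-0.002, 0.688, 0.726, -0.003]
wrist_force: [-2.0, -7.1, -11.0]
finger_gap: 0.0134
clock: 28.2
tcp_pos: [0.67, -0.0296, 0.2405]
orientation: [-0.002, 0.688, 0.726, -0.003]
wrist_force: [-1.0, -6.7, -10.7]
finger_gap: 0.0132
```

View pics/u5.png

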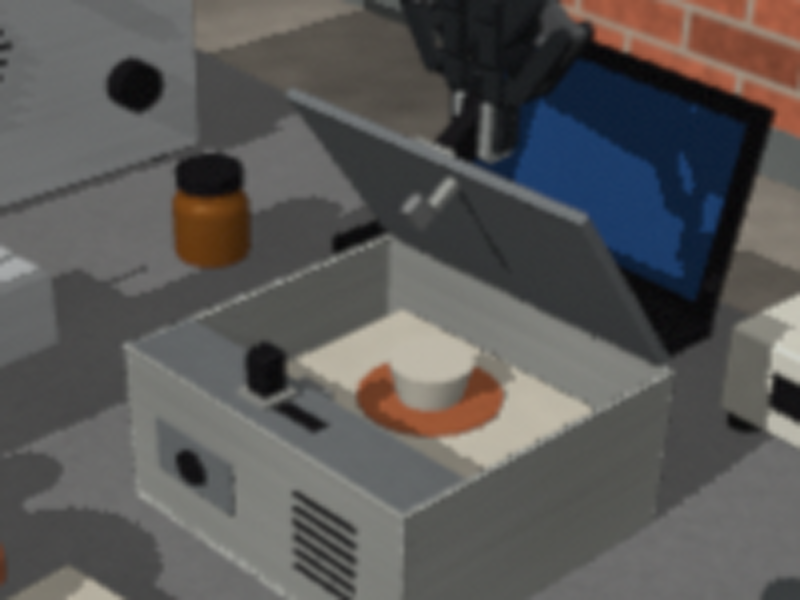

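The cover is steady at about 55°, the tab is still pinched and the plate still stands in the box. Handing in.

```bash
python3 -c "
from h import *
print(env.hand_in())"
```

```text
the job is handed in; nothing more can be done
None
```

The job is done and handed in at about 28 s: the plate is home in the interlock box, and the arm is holding the cover at about 55°.

- **Plate:** I took it out of the stand and lowered it into the slot until it bottomed out at about 12 N. Its top edge then measured 109 mm above the table, against 110 mm expected, and it was still standing in the box in the final side picture.
- **Cover and latch:** My tug on the tab stopped hard after about 3 mm at 24 N, so the cover was caught. I slid the latch 34 mm to its left-hand end stop, and the cover then lifted smoothly.
- **Final hold:** The last fit to the side camera gave about 54°, and I then raised the cover about 1° more without refitting. It stayed still for the 0.8 s I watched before handing in, with the tab still gripped at 60 N and about 11 N downward on the wrist.
- **Disagreement between checks:** Earlier in the lift, the camera fit read about 47° while the grip position suggested 48–50°. I went by the camera fit.
- **Other things on the bench:** They looked unmoved in the last pictures, including the yellow look-alike.

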